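Snap the clay tub's lid shut

TASK

The lid of the clay tub has popped open along its rim: press down each of its four raised rim flaps with the fingertips until every one has clicked shut, flush with the lid, then take the hand away. Only press, without leaning hard on it (a firm fingertip press is plenty): leave the tub standing where it is with the sanding block lying on its lid, do not pick up anything, and leave the other things on the table alone.

Things in the scene. Friction and masses are not known exactly. Their poses are not given: they have to be found in the camera images.
- tub: black plastic clay tub with grey press-on lid, loose, about 2 kg, 200 (x) x 170 (y) x 74 mm tall. Origin: centre of its underside, z up. Lid top is flat at 74 mm: fixed central panel 128 (x) x 98 (y) mm, fixed corners, and mid-way along each of the four edges a hinged rim flap 80 mm long, 36 mm deep, whose skirt stands 3 mm beyond the outline
- lid_centre (a point): centre of the lid's top face, 74 mm above the tub's origin; tub's axes
- sanding_block: wooden sanding block, 55 x 90 x 30 mm, loose, lying on the lid's central panel as a weight, its long side roughly along the tub's x; origin at the centre of its underside. It stays there
- flap_far (a joint): rim flap on the tub's +x edge: 0 = popped up (slopes up outwards at 0.32 rad, outer edge about 11 mm above the lid face), 0.32 = clicked shut, flush, hard stop. Over-centre snap: springs back up if let go before about 0.16, snaps shut by itself beyond, then stays. Gives way at about 5 N under a flat fingertip at its press point (more nearer the hinge), then ever less
- flap_far_press (a point): press point on the top of the flap on the tub's +x edge (lid outline at 100 mm, hinge line 64 mm from the tub's centre), mid-length, 27 mm out from the hinge line; moves with the flap: about 9 mm above the lid face when popped up, level with it (within 1 mm) when shut
- flap_left (a joint): rim flap on the tub's +y edge: 0 = popped up (slopes up outwards at 0.32 rad, outer edge about 11 mm above the lid face), 0.32 = clicked shut, flush, hard stop. Over-centre snap: springs back up if let go before about 0.16, snaps shut by itself beyond, then stays. Gives way at about 5 N under a flat fingertip at its press point (more nearer the hinge), then ever less
- flap_left_press (a point): press point on the top of the flap on the tub's +y edge (lid outline at 85 mm, hinge line 49 mm from the tub's centre), mid-length, 27 mm out from the hinge line; moves with the flap: about 9 mm above the lid face when popped up, level with it (within 1 mm) when shut
- flap_near (a joint): rim flap on the tub's -x edge: 0 = popped up (slopes up outwards at 0.32 rad, outer edge about 11 mm above the lid face), 0.32 = clicked shut, flush, hard stop. Over-centre snap: springs back up if let go before about 0.16, snaps shut by itself beyond, then stays. Gives way at about 5 N under a flat fingertip at its press point (more nearer the hinge), then ever less
- flap_near_press (a point): press point on the top of the flap on the tub's -x edge (lid outline at 100 mm, hinge line 64 mm from the tub's centre), mid-length, 27 mm out from the hinge line; moves with the flap: about 9 mm above the lid face when popped up, level with it (within 1 mm) when shut
- flap_right (a joint): rim flap on the tub's -y edge: 0 = popped up (slopes up outwards at 0.32 rad, outer edge about 11 mm above the lid face), 0.32 = clicked shut, flush, hard stop. Over-centre snap: springs back up if let go before about 0.16, snaps shut by itself beyond, then stays. Gives way at about 5 N under a flat fingertip at its press point (more nearer the hinge), then ever less
- flap_right_press (a point): press point on the top of the flap on the tub's -y edge (lid outline at 85 mm, hinge line 49 mm from the tub's centre), mid-length, 27 mm out from the hinge line; moves with the flap: about 9 mm above the lid face when popped up, level with it (within 1 mm) when shut
- modelling_tool: slim wooden modelling tool, 20 x 205 x 8 mm, lying near the tub's -x side; origin at the centre of its underside. A bystander, loose
- clay_ball: brown ball of clay, 60 mm across, 46 mm tall, near the tub's +y side; origin at the centre of its underside. A bystander, loose
- loop_tool: loop tool, 27 x 177 x 10 mm, lying on the near part of the table; origin at the centre of its underside. A bystander, loose
- plaster_cup: empty plastic cup, 73 mm across, 88 mm tall, right of the tub; origin at the centre of its underside. A bystander, loose
- rubber_bowl: mixing bowl, 124 mm across, 63 mm tall, left of the tub; origin at the centre of its underside. A bystander, loose
- scraper: flat scraper, 65 x 100 x 10 mm, lying on the near part of the table; origin at the centre of its underside. A bystander, loose
Not all that is in view belongs to the job. There is more than one size of the sanding_block; the one meant has the size given above.

How it is judged:
At the end, for the whole second after the job is handed in: All four flaps shut (each joint above 0.28 of 0.32 rad); the tub upright, at rest and within 30 mm of where it stood; the sanding block lying flat on the lid within 35 mm of where it lay; every bystander within 30 mm of where it was (value of joint each of flap_far, flap_left, flap_near, flap_right above 0.28 rad and distance of each of tub, modelling_tool, clay_ball, loop_tool, plaster_cup, rubber_bowl, scraper from where it was at the start of the episode below 0.03 m and angle between tub's own z axis and vertical below 0.05 rad and linear speed of tub below 0.02 m/s and distance of sanding_block from where it was at the start of the episode below 0.035 m and angle between sanding_block's own z axis and vertical below 0.1 rad); the robot touches nothing.
It fails at once if the tub is lifted, tipped or shoved 30 mm or more (distance of tub from where it was at the start of the episode above 0.03 m or height (world z) of tub above 0.01 m or angle between tub's own z axis and vertical above 0.12 rad).
It fails at once if the sanding block is lifted off or pushed about on the lid (distance of sanding_block from where it was at the start of the episode above 0.035 m or z of sanding_block in the frame of tub above 0.09 m).
It fails at once if the tub is pressed with more than 60 N (contact force between the arm and tub above 60 N).
It fails at once if a bystander is moved 30 mm or more or lifted (distance of any of modelling_tool, clay_ball, loop_tool, plaster_cup, rubber_bowl, scraper from where it was at the start of the episode above 0.03 m or height (world z) of any of modelling_tool, clay_ball, loop_tool, plaster_cup, rubber_bowl, scraper above 0.015 m).
It also fails if it takes over 48 s, if anything falls off the work surface, if the arm or the gripper's body presses on something with over 40 N, if the wrist force passes 120 N, or if a joint passes its speed limit or range.

ROBOT

A 6-joint arm with a two-finger parallel gripper is mounted at the origin on a cart in front of the work surface, level with it; the furniture and walls round the work are solid. World frame = base frame: x ahead of the robot, y to its left, z up, the work surface at z = 0. Lengths are in m, angles in rad, forces in N, time in s.
With the tool pointing down it reaches from about 0.35 to 0.975 m from the base axis. Payload 4.9 kg.
Tool frame: the origin (TCP) lies at the very end of the fingers, on their centre line; the grasp point (between the pads) lies 19 mm behind it (pinch_z is the distance from the TCP to the grasp point, in m); z points along the fingers, y is the line along which they close (so a half turn about z gives the same grasp; the last joint's range is limited). The gripper opens to 85 mm and grips with 20 to 120 N. Pads are 22 mm wide; open, the fingers measure 114 mm over their backs; the gripper's body (76 mm by 85 mm) begins 54 mm behind the grasp point. The pads swing forward as they close: fully open they stand 13 mm farther back than shut.
Start: joints at [-1.362, 0.053, 1.613, -0, 1.476, -0.119], TCP at [0.201, -0.592, 0.231] pointing down, gripper open.
Joint ranges: [-3.01, 3.01], [-1.01, 2.22], [0.06, 2.58], [-1.02, 4.17], [0.09, 2.62], [-3.14, 3.14]. Speed limits (rad/s): [2.57, 2.57, 3.14, 3.14, 3.14, 3.14].

INTERFACE

Orientations are given as a unit quaternion [w, x, y, z].
In Python, from plant import * gives the robot as it stands. The module is installed in compiled form; this text tells all that it offers.
- The arm moves only by the tool play_rows, never from a script. Its arguments are lists of equal length, an entry for each row: "linear": the shift along the world's x, y, z in m, a list of three; "turn": the turn about the world's z in degrees. A call has 1 to 8 rows; each row shifts and turns the commanded pose from where the row before left it; what a row does not reach is not made up. A row lasts 1/8 s, in which the tool goes at most 62.5 mm and 10.7 degrees, less where a joint would pass 70% of its speed; a pose out of reach is approached as far as the arm can. A call is refused whole if a number of a shift passes 0.0625 or a number of a turn 10.7, either way. A call with a gripper value outside its range is refused whole. "hand" is the finger opening in m, from 0 to 0.0854, set as the call begins (left out, the last holds). The fingers move at their own pace and stop on an object; the grip force is fixed at half the most. Time passes only in rows, so rows that do not move let the fingers close. It gives the time, the measured TCP pose, the force, the opening and the grip force at its end, in the units of the state.
- state(): the state, without advancing time (a new reading comes with each control period).
- grab_frame(name): name is "scene" or "top" or "wrist"; returns the picture (480x640x3 uint8, red, green, blue); there is no depth.
- camera_info(name): a dict with "camera_matrix" (3x3 intrinsics, pixels), "distortion" ([k1, k2, p1, p2, k3] as OpenCV has them; the pictures are not rectified), "origin" and "attitude" of the camera in the world; the wrist camera has in their place "mount" (4x4, takes a point from camera to tool coordinates, whose origin is the TCP and whose axes are the flange's). Camera axes: x right, y down, z forward; pixel columns grow to the right and rows downward; lengths in m; the calibration is good to about 2 mm. A picture is of the moment at which its call begins: read the wrist's pose just before it. camera_info takes no time and is no camera call.
- job_done(): hands the job in; it is judged then, once.
Trained networks look in the newest picture that a camera, given by its name, has taken for a name from the list of things; names that differ only in an ending like _2 or _b are one class to them, and where a whole thing is asked for, a point or a joint stands for the part that bears it (a point fixed in the world has none). Each returns a list of dicts, best first, with "p" (0 to 1); they miss things now and then, are a little off and sometimes report something else, mostly with a low value. They report only what shows in the picture. A call takes as long as a camera call. They do not tell look-alikes from the thing itself.
- trace(camera, thing): "region" (480x640 bool, what is visible of it) and "location" ([column, row] in pixels, amid what is visible of it).
The state is a dict: "time": time; "joint_pos": joint angles; "joint_vel": joint speeds; "joint_efforts": joint torques, N m; "tool_pos": TCP position; "tool_rot": TCP orientation; "contact_force": force on the tool from outside, world axes, zero at the start; "ft_torque": the same for the moment, N m; "gripper_width": opening from 0.0 (shut) to 1.0 (fully open); "grasp_force": force on a finger pad.
Only numpy, scipy, OpenCV 4.12 (cv2) and the standard library are available. Lean on these libraries where they do the work, as an engineer would, in place of code of your own. Each camera call takes 0.05 s, during which the arm holds its last target. There are 200 camera calls.

## Working session

There is one attempt and no reset: what is moved stays moved. The work goes in short steps, Python scripts to look and compute and a tool call to move; the robot and the scene stay as the last step left them, time stands still between calls to the robot, and variables do not carry over. Pictures are saved under pics/ and viewed, at most 10 in all, crops included, and the job is handed in when it is done.

Besides the shell and the picture viewer there is one more tool, called after "Call:" by a JSON object that holds its "method" and its "body". play_rows: Moves the arm, as the interface text tells. Its arguments: {"type":"object","properties":{"linear":{"type":"array","items":{"type":"array","items":{"type":"number"}}},"turn":{"type":"array","items":{"type":"number"}},"hand":{"type":"number"}},"required":["linear","turn"]}

```bash
mkdir -p pics; cat > h.py <<'E'
from plant import *
import numpy as np, cv2
from scipy.spatial.transform import Rotation as R
def att(a):
    a=np.array(a,float)
    return a if a.shape==(3,3) else R.from_quat(a[[1,2,3,0]]).as_matrix()
def cam(n):
    i=camera_info(n);K=np.array(i["camera_matrix"]);d=np.array(i["distortion"])
    if "mount" in i:
        s=state();M=np.array(i["mount"]);T=np.eye(4);T[:3,:3]=att(s["tool_rot"]);T[:3,3]=s["tool_pos"];T=T@M
        return K,d,T[:3,3],T[:3,:3]
    return K,d,np.array(i["origin"]),att(i["attitude"])
def ray(c,px):
    K,d,o,A=c
    u=cv2.undistortPoints(np.array(px,float).reshape(-1,1,2),K,d).reshape(-1,2)
    return o,(A@np.c_[u,np.ones(len(u))].T).T
def onz(c,px,z):
    o,v=ray(c,px); return o+v*((z-o[2])/v[:,2])[:,None]
def proj(c,P):
    K,d,o,A=c
    return cv2.projectPoints((np.atleast_2d(P)-o)@A,np.zeros(3),np.zeros(3),K,d)[0].reshape(-1,2)
def tri(cs,pxs):
    M=np.zeros((3,3));b=np.zeros(3)
    for c,p in zip(cs,pxs):
        o,v=ray(c,[p]);v=v[0]/np.linalg.norm(v[0]);Q=np.eye(3)-np.outer(v,v);M+=Q;b+=Q@o
    return np.linalg.solve(M,b)
def save(n,im): cv2.imwrite("pics/"+n+".png",im[:,:,::-1])
E
python3 - <<'E'
from h import *
np.set_printoptions(precision=3,suppress=True)
for n in ("scene","top"):
    c=cam(n);print(n,c[2],c[3].tolist())
    im=grab_frame(n);save(n+"0",im)
    for t in ["tub","lid_centre","sanding_block","flap_far","flap_far_press","flap_left_press","flap_near_press","flap_right_press","modelling_tool","clay_ball","plaster_cup","rubber_bowl"]:
        for r in trace(n,t)[:2]: print(t,round(r["p"],2),np.round(r["location"],1),int(r["region"].sum()),onz(c,[r["location"]],.08)[0])
s=state();print(s["time"],s["tool_rot"],s["contact_force"])
E
```

```text
scene [-0.392 -0.644  0.748] [[0.5733920801690295, -0.3967845100848668, 0.7167869801804057], [-0.8192354133480979, -0.28692247779289654, 0.49651669584572466], [0.008652162492947146, -0.871916019060263, -0.48957899851841963]]
tub 0.75 [333.2 249.4] 320 [ 0.561 -0.008  0.08 ]
tub 0.69 [359.5 273.8] 4004 [ 0.505 -0.117  0.08 ]
lid_centre 0.66 [360.4 271.7] 3988 [ 0.514 -0.114  0.08 ]
lid_centre 0.55 [217.1 287.7] 39 [0.277 0.104 0.08 ]
sanding_block 0.91 [446.  299.7] 1518 [ 0.526 -0.32   0.08 ]
sanding_block 0.78 [422.8 252.1] 273 [ 0.677 -0.191  0.08 ]
flap_far 0.7 [361.7 233.7] 275 [ 0.67  -0.022  0.08 ]
flap_far_press 0.56 [363.3 238.6] 286 [ 0.65  -0.039  0.08 ]
flap_left_press 0.63 [330.2 250.8] 302 [ 0.551 -0.005  0.08 ]
flap_left_press 0.39 [359.5 273.6] 4061 [ 0.506 -0.117  0.08 ]
flap_near_press 0.67 [357.4 273.6] 380 [ 0.503 -0.113  0.08 ]
flap_near_press 0.63 [489.1 341.4] 1286 [ 0.447 -0.445  0.08 ]
flap_right_press 0.78 [387.3 254.8] 276 [ 0.616 -0.127  0.08 ]
modelling_tool 0.74 [356.  315.2] 432 [ 0.37  -0.193  0.08 ]
clay_ball 0.73 [363.1 232.4] 305 [ 0.678 -0.021  0.08
[... 790 characters left out ...]
p_far_press 0.71 [338.2 213.2] 518 [ 0.65  -0.023  0.08 ]
flap_far_press 0.6 [355.6 232. ] 4775 [ 0.604 -0.066  0.08 ]
flap_left_press 0.82 [330.6 253. ] 533 [ 0.552 -0.005  0.08 ]
flap_near_press 0.64 [371.8 267.4] 495 [ 0.517 -0.106  0.08 ]
flap_right_press 0.76 [382.2 230.3] 507 [ 0.608 -0.131  0.08 ]
modelling_tool 0.67 [377.7 290.7] 454 [ 0.46 -0.12  0.08]
clay_ball 0.6 [300.4 257.7] 444 [0.54  0.069 0.08 ]
clay_ball 0.17 [338.8 209.9] 498 [ 0.658 -0.024  0.08 ]
plaster_cup 0.84 [508.7 281.4] 786 [ 0.484 -0.441  0.08 ]
plaster_cup 0.17 [416.5 335.8] 343 [ 0.352 -0.214  0.08 ]
rubber_bowl 0.96 [137.7 230.9] 1869 [0.604 0.475 0.08 ]
1.3 [-0.     0.987  0.163  0.   ] [ 0.101 -0.31   0.02 ]
```

```bash
python3 - <<'E'
import cv2
a=cv2.imread("pics/top0.png")[130:330,260:460]; cv2.imwrite("pics/topc.png",cv2.resize(a,(600,600),interpolation=2))
E
```

```text
(no output)
```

View pics/scene0.png

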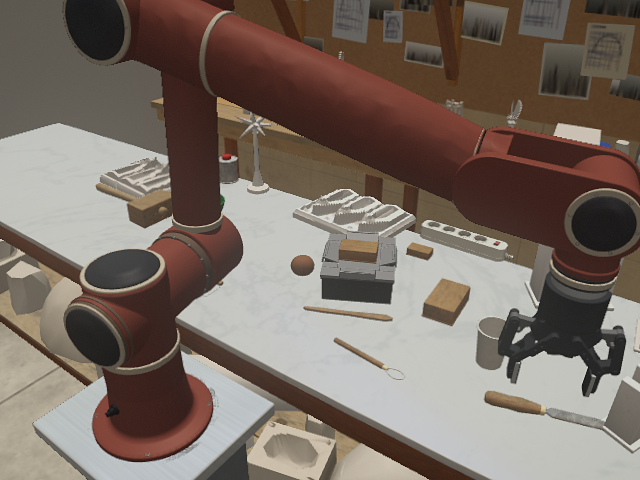

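View pics/topc.png

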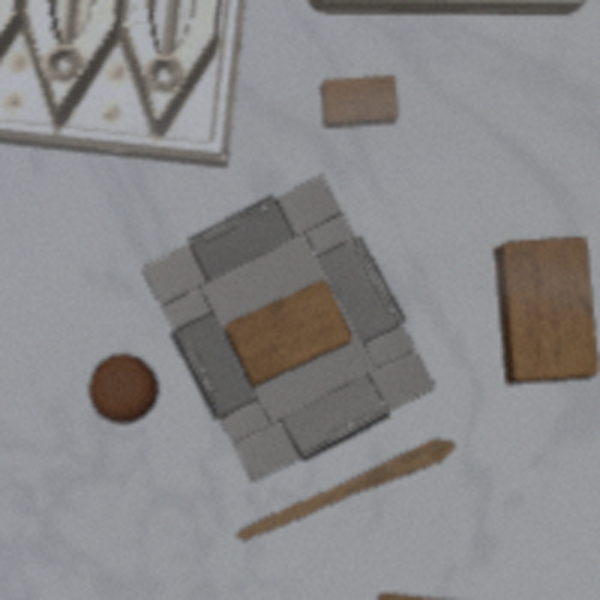

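The scene view shows the tub at about (360,270). The block lies on its lid, the clay ball is at (303,265) and the modelling tool at (348,313). The top crop shows the lid yawed about 28°, with corners at crop (322,177), (435,383), (250,478) and (143,270). All four flaps look raised, and the block sits centrally with its long side along the tub's short axis.

```bash
python3 - <<'E'
from h import *
np.set_printoptions(precision=4,suppress=True)
t=cam("top");s=cam("scene")
cr=np.array([[322,177],[435,383],[250,478],[143,270]])/3+[260,130]  # far-right, near-right, near-left, far-left
P=onz(t,cr,.074);print(P)
c=P.mean(0);ex=(P[0]+P[3]-P[1]-P[2]);print("centre",c,"yaw",np.degrees(np.arctan2(ex[1],ex[0])),"sides",[np.linalg.norm(P[i]-P[(i+1)%4]) for i in range(4)])
print("proj to scene",proj(s,P))
print("tri block", tri([t,s],[(353.4,241.5),(358,250)]))
y=np.arctan2(ex[1],ex[0]);ux=np.array([np.cos(y),np.sin(y),0]);uy=np.array([-ux[1],ux[0],0])
for n,v in dict(far=.091*ux,left=.076*uy,near=-.091*ux,right=-.076*uy).items(): print(n,c+v,proj(t,c+v+[0,0,.009]),proj(s,c+v+[0,0,.009]))
st=state();print("tool yaw y-axis",np.degrees(np.arctan2(*(att(st["tool_rot"])[[1,0],1]))),att(st["tool_rot"])[:,1])
im=cv2.imread("pics/scene0.png")[210:330,300:440];cv2.imwrite("pics/sc.png",cv2.resize(im,(700,600),interpolation=2))
E
```

```text
[[ 0.7123 -0.0954  0.074 ]
 [ 0.5416 -0.188   0.074 ]
 [ 0.4629 -0.0363  0.074 ]
 [ 0.6337  0.0527  0.074 ]]
centre [ 0.5876 -0.0667  0.074 ] yaw 27.994908738480504 sides [np.float64(0.19425107182719686), np.float64(0.17082331347975407), np.float64(0.19253831466454827), np.float64(0.16761156583131573)]
proj to scene [[394.8128 237.3725]
 [394.5236 278.8284]
 [319.4289 272.9046]
 [329.8031 233.0494]]
tri block [ 0.5812 -0.0624  0.0873]
far [ 0.668 -0.024  0.074] [[338.7239 205.9097]] [[362.1483 233.1733]]
left [0.552  0.0004 0.074 ] [[328.5906 252.7806]] [[328.4695 248.8741]]
near [ 0.5073 -0.1095  0.074 ] [[373.4847 271.3072]] [[357.0586 271.1705]]
right [ 0.6233 -0.1339  0.074 ] [[383.3174 224.1381]] [[391.36   253.2126]]
tool yaw y-axis -71.21934393990495 [ 0.3219 -0.9468 -0.    ]
```

View pics/sc.png

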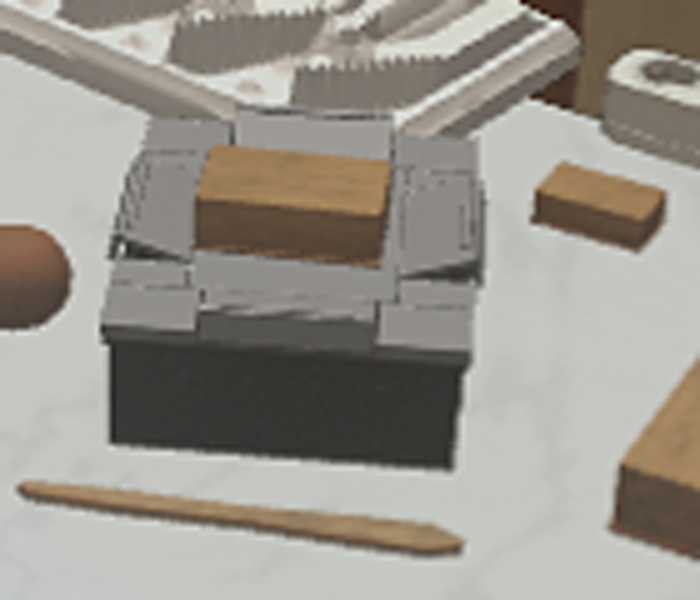

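The triangulated geometry agrees with both views: centre (0.588,-0.067), yaw 28°. The scene crop shows the lid corners at about (396,237) and (394,280), and all four flaps are up. I'll move in with the fingers shut.

Call:
{"method": "play_rows", "body": {"linear": [[0.02,0.025,0.01],[0.033,0.04,0.01],[0.033,0.04,0.01],[0.033,0.04,0],[0.033,0.04,0],[0.033,0.04,0],[0.033,0.04,0],[0.033,0.04,0]], "turn": [0,0,0,2,2,2,2,1.2], "hand": 0}}

```text
time: 2.3
tool_pos: [0.4531, -0.2853, 0.2615]
tool_rot: [0.0, 0.97, 0.242, 0.0]
contact_force: [0.3, -1.0, 0.5]
gripper_width: -0.001
grasp_force: 0.0
```

Call:
{"method": "play_rows", "body": {"linear": [[0.025,0.033,0],[0.025,0.033,0],[0.02,0.022,0],[0,0,0],[0,0,0]], "turn": [0,0,0,0,0]}}

```text
time: 2.92
tool_pos: [0.5219, -0.1991, 0.2613]
tool_rot: [0.0, 0.97, 0.242, -0.0]
contact_force: [0.3, -0.2, -0.1]
gripper_width: -0.001
grasp_force: 0.0
```

```bash
cat > look.py <<'E'
from h import *
import sys
np.set_printoptions(precision=4,suppress=True)
s=state();c=cam("wrist");im=grab_frame("wrist")
print(s["time"],s["tool_pos"],np.degrees(np.arctan2(*(att(s["tool_rot"])[[1,0],1]))),s["gripper_width"],"cam",c[2])
C=np.array([.5876,-.0667,.074]);y=np.radians(28);ux=np.array([np.cos(y),np.sin(y),0]);uy=np.array([-ux[1],ux[0],0])
for a,b in ((1,1),(1,-1),(-1,-1),(-1,1)):
    p=proj(c,C+a*.1*ux+b*.085*uy)[0];print(p)
    if np.all(np.abs(p)<2000): cv2.drawMarker(im,tuple(int(v) for v in p),(255,0,0),0,20,2)
for v in (.091*ux,-.091*ux,.076*uy,-.076*uy):
    p=proj(c,C+v+[0,0,.009])[0]
    if np.all(np.abs(p)<2000): cv2.drawMarker(im,tuple(int(v) for v in p),(0,255,0),0,20,2)
save(sys.argv[1],im)
E
python3 look.py w1
```

```text
2.925 [ 0.5219 -0.1991  0.2613] -62.023405219477105 -0.0013321214512406867 cam [ 0.5835 -0.1663  0.4034]
[ 81.1298 -76.3256]
[314.5049 -87.6863]
[314.7306 192.5996]
[105.4337 193.8168]
```

View pics/w1.png

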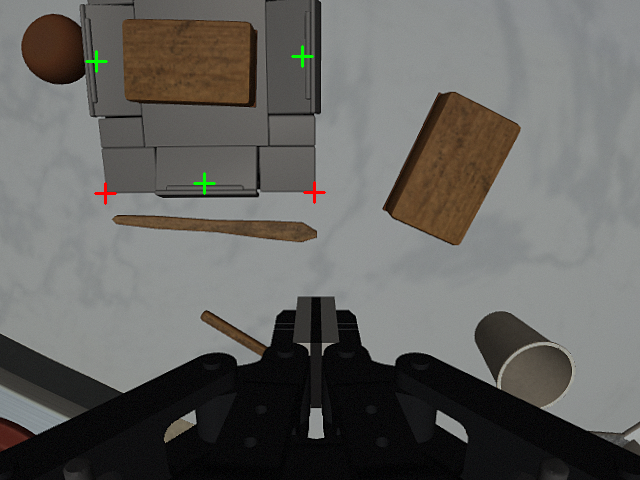

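The wrist view confirms the pose to within about 2 mm. The predicted near corners sit at (105,193) and (315,193), and the real ones at (102,192) and (315,192). The press points fall on the flaps, so I'll do the near flap first.

Call:
{"method": "play_rows", "body": {"linear": [[-0.005,0.03,-0.03],[-0.005,0.03,-0.05],[-0.005,0.03,-0.05],[0,0,-0.018],[0,0,0]], "turn": [0,0,0,0,0]}}

```text
time: 3.6
tool_pos: [0.5066, -0.1096, 0.1126]
tool_rot: [-0.0, 0.97, 0.241, -0.001]
contact_force: [1.1, -0.4, 0.6]
gripper_width: -0.001
grasp_force: 0.0
```

Call:
{"method": "play_rows", "body": {"linear": [[0,0,-0.01],[0,0,-0.008],[0,0,-0.006],[0,0,-0.006],[0,0,-0.004],[0,0,0]], "turn": [0,0,0,0,0,0]}}

```text
time: 4.35
tool_pos: [0.5069, -0.1084, 0.0787]
tool_rot: [-0.0, 0.97, 0.242, -0.0]
contact_force: [-0.0, -0.1, 0.2]
gripper_width: 0.002
grasp_force: 0.0
```

Call:
{"method": "play_rows", "body": {"linear": [[0,0,-0.002],[0,0,-0.001],[0,0,0]], "turn": [0,0,0]}}

```text
time: 4.72
tool_pos: [0.5071, -0.1086, 0.0761]
tool_rot: [-0.0, 0.97, 0.242, -0.0]
contact_force: [0.6, 0.0, 0.1]
gripper_width: 0.002
grasp_force: 0.0
```

Call:
{"method": "play_rows", "body": {"linear": [[0,0,-0.002],[0,0,0]], "turn": [0,0]}}

```text
time: 4.97
tool_pos: [0.5072, -0.1087, 0.0742]
tool_rot: [-0.0, 0.97, 0.242, -0.0]
contact_force: [0.9, 0.7, 0.3]
gripper_width: -0.001
grasp_force: 0.0
```

Call:
{"method": "play_rows", "body": {"linear": [[0,0,0.03],[0,0,0.05],[0.03,0.016,0.015],[0.045,0.0235,0],[0.045,0.0235,0],[0.03,0.016,-0.015],[0.0115,0.0055,-0.03],[0,0,-0.012]], "turn": [0,0,0,0,0,0,0,0]}}

```text
time: 5.98
tool_pos: [0.6679, -0.0236, 0.1096]
tool_rot: [-0.001, 0.97, 0.242, -0.002]
contact_force: [-0.2, -1.2, 0.0]
gripper_width: 0.001
grasp_force: 0.0
```

Call:
{"method": "play_rows", "body": {"linear": [[0,0,0],[0,0,-0.01],[0,0,-0.008],[0,0,-0.006],[0,0,-0.006],[0,0,-0.004],[0,0,0]], "turn": [0,0,0,0,0,0,0]}}

```text
time: 6.85
tool_pos: [0.668, -0.0242, 0.0774]
tool_rot: [-0.0, 0.97, 0.242, -0.001]
contact_force: [0.7, 0.3, 0.2]
gripper_width: 0.003
grasp_force: 0.0
```

```bash
python3 look.py w2
```

```text
6.85 [ 0.668  -0.0242  0.0774] -62.0123194626081 0.003145764052923642 cam [0.7299 0.0085 0.2195]
[ 95.0386 294.1532]
[536.0422 294.3943]
[467.179  622.4439]
[163.9681 621.9021]
```

Call:
{"method": "play_rows", "body": {"linear": [[0,0,-0.002],[0,0,-0.002],[0,0,0]], "turn": [0,0,0]}}

```text
time: 7.28
tool_pos: [0.6687, -0.0242, 0.0742]
tool_rot: [-0.0, 0.97, 0.242, -0.0]
contact_force: [0.3, -0.6, -0.1]
gripper_width: -0.001
grasp_force: 0.0
```

Call:
{"method": "play_rows", "body": {"linear": [[0,0,0.03],[0,0,0.05],[0,0,0.02],[-0.03,0.006,0],[-0.03,0.006,0],[-0.03,0.006,0],[-0.026,0.0066,0],[0,0,0]], "turn": [0,0,10,10,10,10,10,10]}}

```text
time: 8.28
tool_pos: [0.5511, 0.0009, 0.1741]
tool_rot: [-0.0, 0.717, 0.697, -0.0]
contact_force: [0.8, 0.0, 0.2]
gripper_width: 0.002
grasp_force: 0.0
```

Call:
{"method": "play_rows", "body": {"linear": [[0,0,-0.02],[0,0,-0.02],[0,0,-0.02],[0,0,0]], "turn": [10,10,10,0]}}

```text
time: 8.78
tool_pos: [0.5512, 0.0006, 0.1123]
tool_rot: [-0.002, 0.516, 0.857, -0.001]
contact_force: [0.3, 1.3, -0.1]
gripper_width: -0.003
grasp_force: 0.0
```

```bash
python3 look.py w3; python3 - <<'E'
from h import *
im=grab_frame("top");cv2.imwrite("pics/t3.png",cv2.resize(im[130:330,260:460,::-1],(600,600),interpolation=2))
im=grab_frame("scene");cv2.imwrite("pics/s3.png",cv2.resize(im[210:330,300:440,::-1],(700,600),interpolation=2))
E
```

```text
8.775 [0.5512 0.0006 0.1123] 27.86647303047919 -0.0032035474243397376 cam [0.52   0.0619 0.2547]
[530.3152 265.745 ]
[482.8563 533.7433]
[150.5099 533.3264]
[102.2292 266.1948]
```

View pics/s3.png

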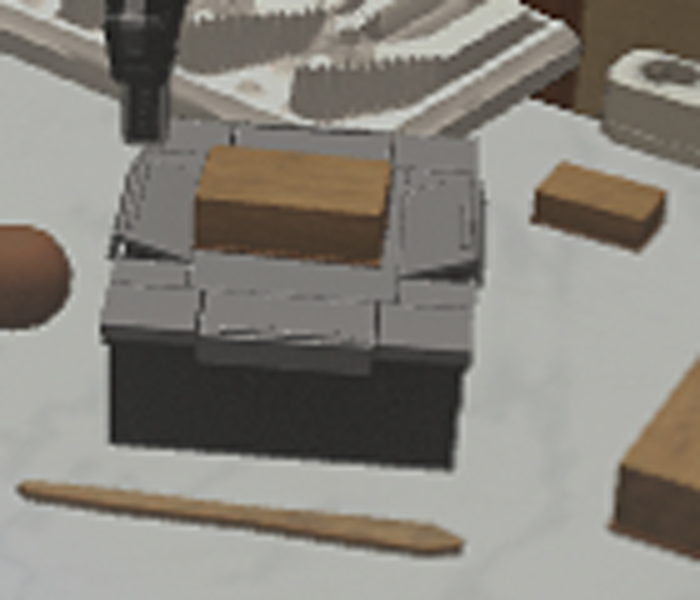

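The scene crop shows the near flap (crop 290,330) and the far flap (315,140) flush. The left and right flaps are still raised, and the tub and block haven't moved. Left flap next.

Call:
{"method": "play_rows", "body": {"linear": [[0,0,-0.01],[0,0,-0.008],[0,0,-0.006],[0,0,-0.006],[0,0,-0.004],[0,0,0]], "turn": [0,0,0,0,0,0]}}

```text
time: 9.68
tool_pos: [0.5525, 0.0004, 0.0798]
tool_rot: [-0.0, 0.515, 0.857, -0.0]
contact_force: [-0.3, 0.0, 0.1]
gripper_width: -0.001
grasp_force: 0.0
```

Call:
{"method": "play_rows", "body": {"linear": [[0,0,-0.002],[0,0,-0.002],[0,0,0]], "turn": [0,0,0]}}

```text
time: 10.05
tool_pos: [0.5525, 0.0004, 0.076]
tool_rot: [-0.0, 0.515, 0.857, -0.0]
contact_force: [0.6, -0.9, 0.2]
gripper_width: -0.001
grasp_force: 0.0
```

Call:
{"method": "play_rows", "body": {"linear": [[0,0,0.03],[0,0,0.06],[0.018,-0.034,0.01],[0.018,-0.034,0],[0.018,-0.034,0],[0.018,-0.032,-0.01],[0,0,-0.05],[0,0,0]], "turn": [0,0,0,0,0,0,0,0]}}

```text
time: 11.05
tool_pos: [0.6213, -0.1328, 0.1111]
tool_rot: [-0.005, 0.515, 0.857, -0.001]
contact_force: [-0.5, 0.4, -0.1]
gripper_width: 0.001
grasp_force: 0.0
```

Call:
{"method": "play_rows", "body": {"linear": [[0,0,-0.01],[0,0,-0.008],[0,0,-0.006],[0,0,-0.004],[0,0,-0.002],[0,0,0]], "turn": [0,0,0,0,0,0]}}

```text
time: 11.8
tool_pos: [0.6247, -0.1336, 0.0863]
tool_rot: [0.0, 0.515, 0.857, -0.0]
contact_force: [0.4, 0.7, 0.5]
gripper_width: -0.003
grasp_force: 0.0
```

Call:
{"method": "play_rows", "body": {"linear": [[0,0,-0.004],[0,0,-0.003],[0,0,-0.003],[0,0,-0.001],[0,0,0]], "turn": [0,0,0,0,0]}}

```text
time: 12.42
tool_pos: [0.6243, -0.1334, 0.0747]
tool_rot: [-0.001, 0.515, 0.857, -0.0]
contact_force: [-1.0, 0.1, 0.1]
gripper_width: -0.002
grasp_force: 0.0
```

Call:
{"method": "play_rows", "body": {"linear": [[0,0,0.03],[0,0,0.05],[0.02,-0.04,0.04],[0.02,-0.04,0.03],[0.02,-0.04,0],[0.02,-0.04,0],[0,0,0],[0,0,0]], "turn": [0,0,0,0,0,0,0,0]}}

```text
time: 13.42
tool_pos: [0.7045, -0.2932, 0.2247]
tool_rot: [-0.001, 0.515, 0.857, 0.0]
contact_force: [0.6, 0.3, -0.4]
gripper_width: -0.003
grasp_force: 0.0
```

```bash
python3 - <<'E'
from h import *
a=grab_frame("top")[150:310,290:430,::-1];b=grab_frame("scene")[215:305,310:410,::-1]
cv2.imwrite("pics/f1.png",np.hstack([cv2.resize(a,(395,450),interpolation=2),cv2.resize(b,(400,450),interpolation=2)]))
E
```

```text
(no output)
```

View pics/f1.png

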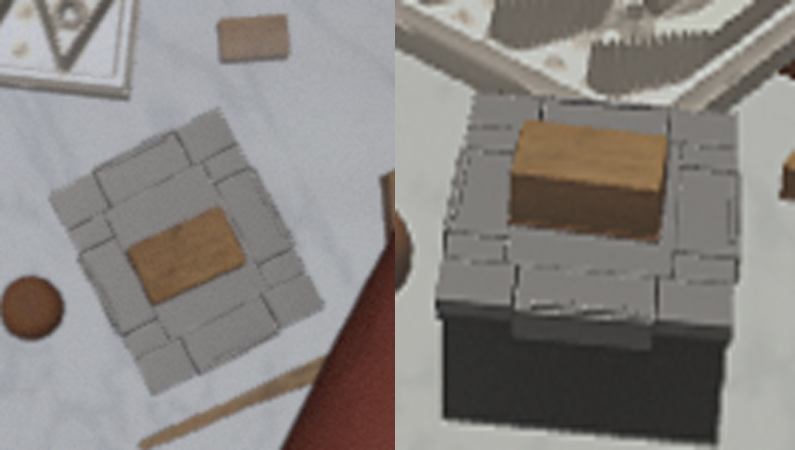

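Both views show all four flaps flush: in the top view, far (140,165), left (112,290), near (235,335) and right (255,215). The block and tub are unmoved and the hand is clear, so I'll hand in.

```bash
python3 -c "
from plant import *
print(job_done())"
```

```text
the job is handed in; nothing more can be done
None
```

All four flaps were pressed flush, with the tub and sanding block unmoved and the hand clear in the last camera views; the job was handed in at about 13.5 s of the 48 s limit, and no verdict came back.

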